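Fill the row of red-lidded spice jars on the courtyard kitchen shelf

ROBOT

A 6-joint arm with a two-finger parallel gripper is mounted at the origin on the work surface. World frame = base frame: x ahead of the robot, y to its left, z up, the work surface at z = 0. Lengths are in mm, angles in rad, forces in N, time in s.
With the tool pointing down it reaches from about 275 to 750 mm from the base axis. Payload 10.2 kg.
Tool frame: the origin (TCP) lies midway between the tips of the shut fingers; the grasp point (between the pads) lies grip_depth behind it (grip_depth is the distance from the TCP to the grasp point, in mm); z points along the fingers, y is the line along which they close (so a half turn about z gives the same grasp; the last joint's range is limited). The gripper opens to 85 mm and grips with 20 to 120 N. Pads are 22 mm wide; open, the fingers measure 114 mm over their backs; the gripper's body (76 mm by 85 mm) begins 54 mm behind the grasp point. The pads swing forward as they close: fully open they stand 13 mm farther back than shut.
Start: joints at [-1.538, 0.313, 1.498, -0, 1.331, -0.223], TCP at [132.822, -507.927, 231.294] pointing down, gripper open.
Joint ranges: [-2.94, 2.94], [-0.97, 2.17], [0.19, 2.56], [-1.23, 4.37], [0.02, 3.11], [-2.88, 2.88]. Speed limits (rad/s): [2.39, 2.39, 3.01, 3.14, 3.14, 3.14].

INTERFACE

Orientations are given as a unit quaternion [w, x, y, z].
In Python, from rig import * gives the robot as it stands.
- The arm moves only by the tool servo_tool, never from a script. Its argument "commands" is a list of rows, each a list of 3 entries, a list of its own where there are three numbers: the gripper command: -1 is fully open, 1 is shut, values between are in proportion, then the shift along the tool's x, y, z in m, then the turn, a rotation vector about the tool's x, y, z in units of 6 degrees (1.0 is 6 degrees). In form: [[grip, [dx, dy, dz], [ax, ay, az]], ...]. A call has 1 to 10 rows; each row shifts and turns the commanded pose from where the row before left it, along the tool's axes as they then stand; what a row does not reach is not made up. A row lasts 1/12 s, in which the tool goes at most 41.7 mm and 7.16 degrees, less where a joint would pass 70% of its speed; a pose out of reach is approached as far as the arm can. A call is refused whole if a number of a shift passes 0.0417 or a number of a turn 1, either way. A call with a gripper value outside its range is refused whole. The fingers move at their own pace and stop on an object; "squeeze" is the grip in N (left out, the last holds). Time passes only in rows, so rows that do not move let the fingers close. It gives the time, the measured TCP pose, the force, the opening and the grip force at its end, in the units of the state.
- sense(): the state, without advancing time (a new reading comes with each control period).
- capture(name): name is "scene" or "top" or "wrist"; returns a dict with "pixels" (480x640x3 uint8, red, green, blue), "z_map" (480x640 float32, mm along the optical axis (not along the pixel's ray), 0 where there is no reading), "fx", "fy", "cx", "cy" (pixels), "rvec" (rotation vector, rad) and "tvec" (3), from world to camera coordinates, as OpenCV has them; the wrist camera has in their place "T_tool_cam" (4x4, takes a point from camera to tool coordinates, whose origin is the TCP and whose axes are the flange's). Camera axes: x right, y down, z forward; pixel columns grow to the right and rows downward; lengths in mm; the calibration is good to about 2 mm. A picture is of the moment at which its call begins: read the wrist's pose just before it.
- finish_job(): hands the job in; it is judged then, once.
The state is a dict: "time_s": time; "joints": joint angles; "dq": joint speeds; "tau": joint torques, N m; "eef_pos": TCP position; "ee_rot": TCP orientation; "force": force on the tool from outside, world axes, zero at the start; "wrist_torque": the same for the moment, N m; "grip_width": opening from 0.0 (shut) to 1.0 (fully open); "grip_force": force on a finger pad.
Only numpy, scipy, OpenCV 4.12 (cv2) and the standard library are available. Lean on these libraries where they do the work, as an engineer would, in place of code of your own. Each camera call takes 0.05 s, during which the arm holds its last target. There are 200 camera calls.

TASK

The low wooden shelf on the ledge has three blue tiles in a row, and a red-lidded spice jar already stands on one of them. Stand the other two red-lidded jars upright on the two empty tiles, one centred on each, so that the three make a neat row. Do not shift the jar that is already on the shelf.

Things in the scene. Friction and masses are not known exactly. Their poses are not given: they have to be found in the camera images.
- shelf: Fixed low wooden shelf, 140 mm deep (x), 300 long (y), yaw within 0.25 rad. Origin: under its centre, on the ledge. Board top 55 mm up; on it three fixed blue tiles, 74 mm square, 4 mm thick (top 59 mm up), centred at x = 0, y = -80, 0 and +80 mm in its frame. End lips, 10 mm wide at y = -145 and +145 mm, top out 67 mm up. Only jar_0 stands on it.
- jar_0: Amber glass spice jar, round, 50 mm across and 72 mm high to the shoulder, red lid 47 mm across on top; 90 mm high in all, about 0.2 kg. Origin: centre of its underside, z up. This one already stands centred (within about 3 mm) on one of the three tiles, any of them; it stays there.
- jar_1: Amber glass spice jar, round, 50 mm across and 72 mm high to the shoulder, red lid 47 mm across on top; 90 mm high in all, about 0.2 kg. Origin: centre of its underside, z up. Stands upright on the ledge right of the shelf (-y), in a loose group of four with jar_2, a like jar with a green lid and a yellow tin (65 mm across, 85 high); centres at least 105 mm apart. Either empty tile will do.
- jar_2: Amber glass spice jar, round, 50 mm across and 72 mm high to the shoulder, red lid 47 mm across on top; 90 mm high in all, about 0.2 kg. Origin: centre of its underside, z up. Stands upright on the ledge in the same group as jar_1. Either empty tile will do.
Things that resemble listed ones, but are neither listed nor needed, are in the scene too. What is shaped like the jar_2 but purple is not meant.

How it is judged:
By the outcome, as a careful person would: the job done as asked, in the order asked, and still so for the second after the job is handed in, with the robot touching nothing.
It also fails if it takes over 69 s, if anything falls off the work surface, if the arm or the gripper's body presses on something with over 40 N, if the wrist force passes 120 N, or if a joint passes its speed limit or range.

## Working session

There is one attempt and no reset: what is moved stays moved. The work goes in short steps, Python scripts to look and compute and a tool call to move; the robot and the scene stay as the last step left them, time stands still between calls to the robot, and variables do not carry over. Pictures are saved under pics/ and viewed, at most 10 in all, crops included, and the job is handed in when it is done.

Besides the shell and the picture viewer there is one more tool, called after "Call:" as name(argument=value, ...), one argument or row to a line, values as JSON. servo_tool: Moves the arm, as the interface text tells. Its arguments: {"type":"object","properties":{"commands":{"type":"array"},"squeeze":{"type":"number"}},"required":["commands"]}

```bash
mkdir -p pics
cat > h.py <<'E'
from rig import *
import numpy as np, cv2
from scipy.spatial.transform import Rotation as R
def cloud(c):
    v,u=np.mgrid[0:480,0:640]; z=c["z_map"].astype(float)
    P=np.stack([(u-c["cx"])/c["fx"]*z,(v-c["cy"])/c["fy"]*z,z],-1)
    M=cv2.Rodrigues(np.array(c["rvec"],float))[0]
    W=(P-np.array(c["tvec"]).ravel())@M
    W[z==0]=np.nan
    return W
def save(n,im): cv2.imwrite("pics/"+n,cv2.cvtColor(np.ascontiguousarray(im),cv2.COLOR_RGB2BGR))
E
python3 - <<'E'
from h import *
import pickle
print(sense())
d={}
for n in("scene","top"):
    c=capture(n); save(n+".png",c["pixels"]); d[n]=c
    print(n,(-cv2.Rodrigues(np.array(c["rvec"],float))[0].T@np.array(c["tvec"]).ravel()).round())
pickle.dump(d,open("d.pkl","wb"))
E
```

```text
{'time_s': 0.0, 'joints': array([-1.53840056e+00,  3.13455705e-01,  1.49843353e+00, -9.18937406e-06,
        1.33099671e+00, -2.23384996e-01]), 'dq': array([-1.27187698e-03, -1.59964218e-03,  1.73951538e-04,  1.15008654e-03,
       -2.56754121e-04, -5.52318726e-05]), 'tau': array([ 5.12316601e-04, -4.12262034e+01, -2.59743726e+01, -9.52753703e-05,
        4.12504451e-03,  7.16722042e-06]), 'eef_pos': array([ 132.81055767, -507.65983895,  230.73349236]), 'ee_rot': array([-6.44125645e-04,  9.91832819e-01,  1.27543095e-01,  5.72152610e-05]), 'force': array([-0.29256421,  0.11776011,  0.38645168]), 'wrist_torque': array([ 0.0520279 , -0.00873751,  0.0292172 ]), 'grip_force': 0.0, 'grip_width': 1.0030579597148506}
scene [ 773. -554.  565.]
top [ 425.  -12. 1100.]
```

View pics/scene.png

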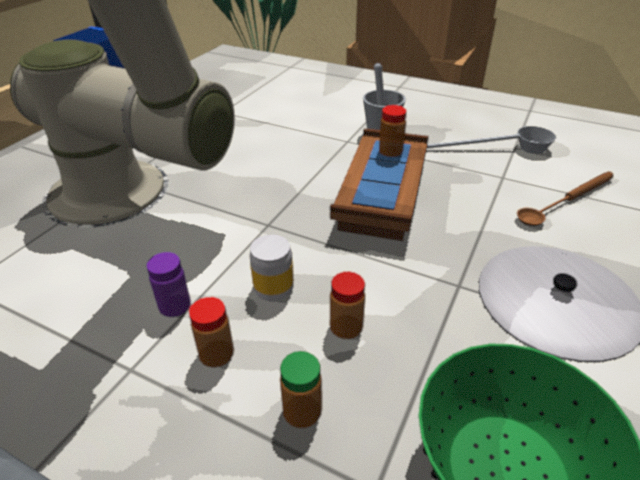

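View pics/top.png

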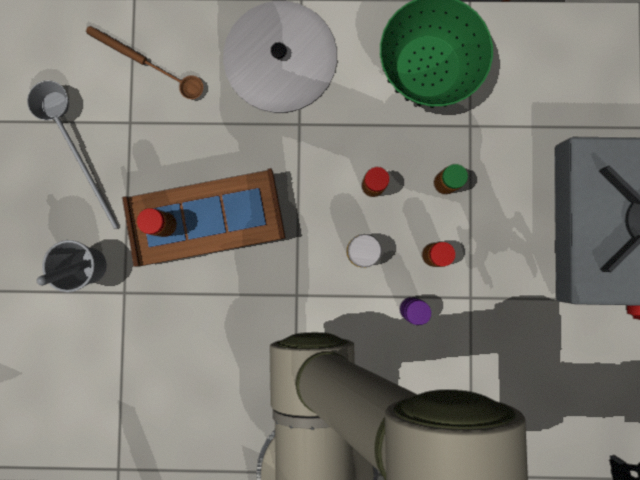

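The scene view shows red-lidded jars at (348,285) and (210,310). Jar_0 is on the far end of the shelf at (394,118). Other jars and tins are green (301,370), purple (167,265) and a tin (271,250). In the top view the red lids are at (376,181) and (441,253), with jar_0 at (151,221). Green is at (455,178), the tin at (365,250), purple at (417,311), and a red bit at (634,311) is cut off by the edge. I choose (376,181) and (441,253).

Run:
```python
from h import *
import pickle
d=pickle.load(open("d.pkl","rb"))
for n in d:
    c=d[n]; W=cloud(c); hsv=cv2.cvtColor(c["pixels"],cv2.COLOR_RGB2HSV).astype(int); H,S,V=hsv[...,0],hsv[...,1],hsv[...,2]
    Z=W[...,2]
    for name,m in dict(red=((H<5)|(H>174))&(S>190)&(V>90),green=(abs(H-65)<15)&(S>120),purple=(abs(H-138)<12)&(S>100)).items():
        k,l,st,_=cv2.connectedComponentsWithStats(m.astype(np.uint8))
        for i in range(1,k):
            if st[i,4]<60: continue
            q=(l==i); zt=np.nanpercentile(Z[q],90); p=W[q&(abs(Z-zt)<4)]
            if len(p)<20: continue
            (cx,cy),r=cv2.minEnclosingCircle(p[:,:2].astype(np.float32))
            print(n,name,st[i].tolist(),"z",zt.round(1),"mean",p[:,:2].mean(0).round(1),"mid",((p.max(0)+p.min(0))/2)[:2].round(1),"circ",round(cx,1),round(cy,1),round(r,1))
    q=(abs(H-107)<12)&(S>100)&(abs(Z-59)<8); p=W[q]
    (cx,cy),(w,h),a=cv2.minAreaRect(p[:,:2].astype(np.float32)); print(n,"tiles",len(p),np.median(p[:,2]).round(1),cx,cy,w,h,a)
    # shelf board / all above 45..75 in shelf region
    q=(abs(Z-58)<12)&(W[...,0]>250)&(W[...,0]<600)&(W[...,1]>0)&(W[...,1]<450)
    k,l,st,_=cv2.connectedComponentsWithStats(q.astype(np.uint8)); i=1+st[1:,4].argmax(); p=W[l==i]
    print("shelf",st[i].tolist(),cv2.minAreaRect(p[:,:2].astype(np.float32)))
    # tins (grey/white) top
    q=(abs(Z-85)<4)&(S<60)&(W[...,1]<50)&(W[...,0]>150); p=W[q]; print("tin",len(p),np.median(p[:,:2],0).round() if len(p) else "")
    a=c["pixels"]
    if n=="top": save("crop.png",np.vstack([cv2.resize(a[140:340,320:640],(800,500)) [:300],cv2.resize(a[160:280,110:310],(500,300)).copy() if 0 else cv2.resize(a[165:275,110:403],(800,300))]))
```

```text
scene red [383, 106, 22, 15, 219] z 148.7 mean [495.2 301.8] mid [495.4 304.4] circ 496.0 304.4 23.4
scene red [333, 273, 31, 23, 576] z 90.0 mean [ 586.9 -110.4] mid [ 586.7 -109.2] circ 586.6 -109.4 22.1
scene red [190, 298, 35, 27, 722] z 89.9 mean [ 445.3 -234.8] mid [ 445.3 -234. ] circ 444.5 -233.5 22.8
scene green [419, 344, 221, 136, 23907] z 81.6 mean [ 848.1 -154.5] mid [ 836.2 -208.6] circ 834.6 -217.8 107.5
scene green [281, 352, 38, 40, 1224] z 90.0 mean [ 594.4 -258.6] mid [ 593.9 -258. ] circ 593.6 -257.4 22.8
scene purple [147, 252, 42, 64, 1938] z 89.3 mean [ 334.8 -189.4] mid [ 333.8 -187.8] circ 334.1 -186.7 24.7
scene tiles 2075 57.8 618.7806396484375 75.33950805664062 156.20126342773438 615.6626586914062 35.647300720214844
shelf [330, 128, 99, 100, 6253] ((509.587158203125, 229.28404235839844), (140.30303955078125, 304.0517272949219), 11.670500755310059)
tin 1469 [ 435. -106.]
top red [365, 168, 24, 23, 415] z 91.3 mean [ 584.  -108.7] mid [ 584.7 -108.5] circ 585.2 -108.9 22.5
top red [139, 209, 24, 25, 155] z 149.3 mean [501.8 296.9] mid [495.5 301.8] circ 495.0 303.2 22.5
top red [430, 243, 25, 23, 443] z 91.7 mean [ 443.9 -233.5] mid [ 443.4 -233.8] circ 444.4 -233.7 22.5
top red [630, 306, 10, 10, 88] z 69.8 mean [ 341.7 -609.7] mid [ 342. -609.] circ 341.9 -609.5 8.1
top green [381, 0, 112, 107, 9524] z 80.3 mean [ 881.6 -245.6] mid [ 838.  -221.5] circ 838.1 -219.8 107.0
top green [443, 165, 25, 23, 451] z 91.3 mean [ 592.3 -257.8] mid [ 592.2 -257.4] circ 593.0 -257.5 23.1
top purple [401, 298, 30, 27, 628] z 91.2 mean [ 333.7 -188.9] mid [ 334. -189.] circ 333.4 -189.1 23.2
top tiles 3168 57.6 509.9819641113281 226.29629516601562 72.15967559814453 231.752197265625 11.50828742980957
shelf [122, 172, 163, 95, 9921] ((510.9389953613281, 227.95208740234375), (140.87628173828125, 300.6283264160156), 11.583436012268066)
tin 5274 [ 483. -516.]
```

View pics/crop.png

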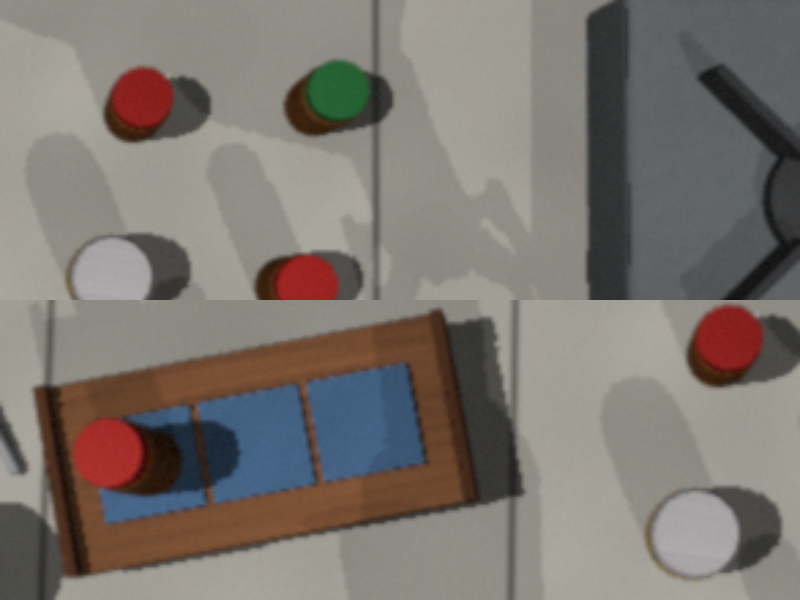

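The close crop confirms two red lids on amber jars and jar_0 on the left (+y) tile. Rotating the tool in place first.

Call:
servo_tool(
  commands=[
    [-1,[0,0,0],[0,0,-1]],
    [-1,[0,0,0],[0,0,-1]],
    [-1,[0,0,0],[0,0,-1]],
    [-1,[0,0,0],[0,0,-1]],
    [-1,[0,0,0],[0,0,-1]],
    [-1,[0,0,0],[0,0,-1]],
    [-1,[0,0,0],[0,0,-1]],
    [-1,[0,0,0],[0,0,-1]],
    [-1,[0,0,0],[0,0,-1]],
    [-1,[0,0,0],[0,0,-1]],
  ],
  squeeze=40,
)

```text
time_s: 0.93
eef_pos: [132.8, -507.8, 230.9]
ee_rot: [-0.0, 0.794, 0.608, 0.0]
force: [-0.7, 0.4, 0.2]
grip_width: 1.003
grip_force: 0.0
```

Call:
servo_tool(
  commands=[
    [-1,[0,0,0],[0,0,-1]],
    [-1,[0,0,0],[0,0,-1]],
    [-1,[0,0,0],[0,0,-1]],
    [-1,[0,0,0],[0,0,-1]],
    [-1,[0,0,0],[0,0,-0.48]],
    [-1,[0,0,0],[0,0,0]],
    [-1,[0,0,0],[0,0,0]],
    [-1,[0,0,0],[0,0,0]],
  ],
)

```text
time_s: 1.6
eef_pos: [132.8, -507.9, 231.1]
ee_rot: [-0.0, 0.633, 0.774, 0.0]
force: [-1.6, -0.3, 0.9]
grip_width: 1.002
grip_force: 0.0
```

```bash
cat >> h.py <<'E'
S=np.array([510.3,227.5]); SY=np.array([-.2002,.9797])
T=dict(A=[586,-109],B=[444.5,-233.8],C=S,D=S-80*SY)
def go(name,base):
    s=sense(); r=R.from_quat(np.roll(s["ee_rot"],-1)); t=np.array([*T[name],base+50-grip_depth])
    M=r.as_matrix()
    print(name,"tool shift",(M.T@(t-s["eef_pos"])).round(1),"eef",s["eef_pos"].round(1),"yaw",round(np.arctan2(M[1,0],M[0,0]),3),"tilt",M[:2,2].round(4),"j6",s["joints"].round(2)[5],"F",s["force"].round(1),"grip",round(float(s["grip_width"]),3),s["grip_force"],"t",s["time_s"])
E
python3 -c "
from h import *
print(grip_depth); go('A',110);go('A',0)"
```

```text
18.700000000000003
A tool shift [301.1 523.3  90. ] eef [ 132.8 -507.9  231.1] yaw 1.77 tilt [-0.      0.0003] j6 -1.74 F [-1.6 -0.3  0.9] grip 1.002 0.0 t 1.6
A tool shift [301.  523.3 200. ] eef [ 132.8 -507.9  231.1] yaw 1.77 tilt [-0.      0.0003] j6 -1.74 F [-1.6 -0.3  0.9] grip 1.002 0.0 t 1.6
```

Call:
servo_tool(
  commands=[
    [-1,[0.015,0.026,0],[0,0,0]],
    [-1,[0.015,0.026,0],[0,0,0]],
    [-1,[0.015,0.026,0],[0,0,0]],
    [-1,[0.015,0.026,0],[0,0,0]],
    [-1,[0.015,0.026,0],[0,0,0]],
    [-1,[0.015,0.026,0],[0,0,0]],
    [-1,[0.015,0.026,0],[0,0,0]],
    [-1,[0.015,0.026,0],[0,0,0]],
    [-1,[0.015,0.026,0],[0,0,0]],
    [-1,[0.015,0.026,0],[0,0,0]],
  ],
)

```text
time_s: 2.43
eef_pos: [358.5, -307.8, 231.4]
ee_rot: [0.0, 0.633, 0.774, -0.0]
force: [0.5, 0.0, -0.2]
grip_width: 1.002
grip_force: 0.0
```

Call:
servo_tool(
  commands=[
    [-1,[0.015,0.026,0],[0,0,0]],
    [-1,[0.015,0.026,0],[0,0,0]],
    [-1,[0.015,0.026,0],[0,0,0]],
    [-1,[0.015,0.026,0],[0,0,0]],
    [-1,[0.015,0.026,0],[0,0,0]],
    [-1,[0.015,0.026,0],[0,0,0]],
    [-1,[0.015,0.026,0],[0,0,0]],
    [-1,[0.015,0.026,0],[0,0,0]],
    [-1,[0.015,0.026,0],[0,0,0]],
    [-1,[0.015,0.026,0],[0,0,0]],
  ],
)

```text
time_s: 3.27
eef_pos: [583.3, -108.7, 231.2]
ee_rot: [-0.0, 0.633, 0.774, -0.0]
force: [-0.3, -0.1, -0.0]
grip_width: 1.001
grip_force: 0.0
```

Call:
servo_tool(
  commands=[
    [-1,[0,0,0.02],[0,0,0]],
    [-1,[0,0,0.025],[0,0,0]],
    [-1,[0,0,0.025],[0,0,0]],
    [-1,[0,0,0],[0,0,0]],
    [-1,[0,0,0],[0,0,0]],
    [-1,[0,0,0],[0,0,0]],
  ],
)

```text
time_s: 3.77
eef_pos: [582.9, -110.3, 163.0]
ee_rot: [0.001, 0.633, 0.774, 0.0]
force: [-0.3, -0.2, 0.6]
grip_width: 1.0
grip_force: 0.0
```

```bash
python3 -c "
from h import *
go('A',0)
s=sense();c=capture('wrist');save('w1.png',c['pixels'])
v,u=np.mgrid[0:480,0:640]; z=c['z_map'].astype(float)
P=np.stack([(u-c['cx'])/c['fx']*z,(v-c['cy'])/c['fy']*z,z,np.ones_like(z)],-1)@np.array(c['T_tool_cam']).T
W=P[...,:3]@R.from_quat(np.roll(s['ee_rot'],-1)).as_matrix().T+s['eef_pos']
h=cv2.cvtColor(c['pixels'],cv2.COLOR_RGB2HSV).astype(int)
m=((h[...,0]<5)|(h[...,0]>174))&(h[...,1]>190)&(h[...,2]>60)&(abs(W[...,2]-90)<5)&(z>0)
p=W[m];print(len(p),p.mean(0),cv2.minEnclosingCircle(p[:,:2].astype(np.float32)))
"
```

```text
A tool shift [  0.9   3.  131.7] eef [ 582.9 -110.3  163. ] yaw 1.771 tilt [ 0.0021 -0.0008] j6 -0.59 F [-0.3 -0.2  0.6] grip 1.0 0.0 t 3.7667
6560 [ 535.81615017 -147.89001554   90.07937299] ((513.4529418945312, -167.43038940429688), 116.8918228149414)
```

View pics/w1.png

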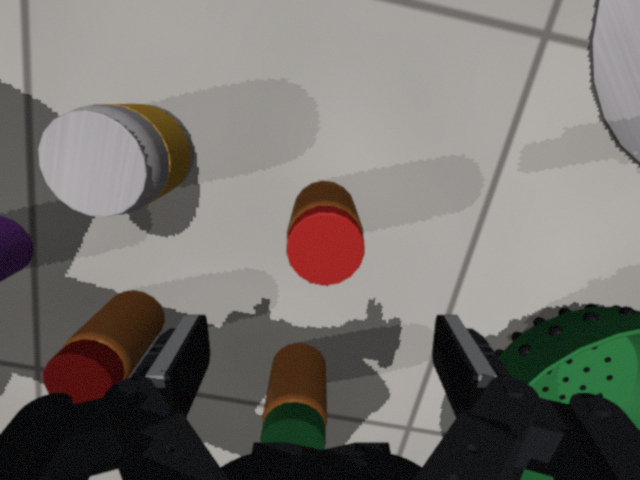

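Wrist view: the red jar is at (326,246), centred between the fingers (about x=322); descending.

Call:
servo_tool(
  commands=[
    [-1,[0.001,0.003,0.01],[0,0,0]],
    [-1,[0,0,0.02],[0,0,0]],
    [-1,[0,0,0.02],[0,0,0]],
    [-1,[0,0,0.02],[0,0,0]],
    [-1,[0,0,0.02],[0,0,0]],
    [-1,[0,0,0.02],[0,0,0]],
    [-1,[0,0,0.015],[0,0,0]],
    [-1,[0,0,0.007],[0,0,0]],
    [-1,[0,0,0],[0,0,0]],
    [-1,[0,0,0],[0,0,0]],
  ],
)

```text
time_s: 4.65
eef_pos: [585.5, -108.5, 29.9]
ee_rot: [0.0, 0.632, 0.775, 0.0]
force: [-0.2, 1.0, 0.7]
grip_width: 0.999
grip_force: 0.0
```

```bash
cat >> h.py <<'E'
def wl():
    s=sense();c=capture('wrist')
    v,u=np.mgrid[0:480,0:640]; z=c['z_map'].astype(float)
    P=np.stack([(u-c['cx'])/c['fx']*z,(v-c['cy'])/c['fy']*z,z,np.ones_like(z)],-1)@np.array(c['T_tool_cam']).T
    h=cv2.cvtColor(c['pixels'],cv2.COLOR_RGB2HSV).astype(int)
    m=((h[...,0]<5)|(h[...,0]>174))&(h[...,1]>190)&(h[...,2]>60)&(z>0)
    k,l,st,_=cv2.connectedComponentsWithStats(m.astype(np.uint8))
    for i in range(1,k):
        if st[i,4]<400: continue
        p=P[l==i][:,:3]; zt=np.percentile(p[:,2],10); p=p[abs(p[:,2]-zt)<4]
        print("lid(tool)",st[i].tolist(),p.mean(0).round(1),"circ",np.round([*cv2.minEnclosingCircle(p[:,:2].astype(np.float32))[0]],1),np.round((p.max(0)+p.min(0))/2,1),np.round(p.max(0)-p.min(0),1))
    return c
E
python3 -c "
from h import *
go('A',0); wl()"
```

```text
A tool shift [-0.6  0.4 -1.4] eef [ 585.5 -108.5   29.9] yaw 1.772 tilt [ 0.0009 -0.0004] j6 -0.58 F [-0.2  1.   0.7] grip 0.999 0.0 t 4.65
lid(tool) [237, 324, 168, 106, 13224] [ 13.7   0.2 -59.9] circ [7.2 0.4] [ 13.5   0.4 -59.4] [23.1 44.1  5.4]
```

Call:
servo_tool(
  commands=[
    [1,[0.001,0,0],[0,0,0]],
    [1,[0,0,0],[0,0,0]],
    [1,[0,0,0],[0,0,0]],
    [1,[0,0,0],[0,0,0]],
    [1,[0,0,0],[0,0,0]],
    [1,[0,0,0],[0,0,0]],
    [1,[0,0,0],[0,0,0]],
    [1,[0,0,0],[0,0,0]],
    [1,[0,0,0],[0,0,0]],
    [1,[0,0,0],[0,0,0]],
  ],
  squeeze=40,
)

```text
time_s: 5.53
eef_pos: [585.2, -107.5, 30.2]
ee_rot: [0.001, 0.632, 0.775, 0.0]
force: [-1.8, 0.6, 6.1]
grip_width: 0.571
grip_force: 40.5
```

Call:
servo_tool(
  commands=[
    [1,[0,0,-0.005],[0,0,0]],
    [1,[0,0,-0.01],[0,0,0]],
    [1,[0,0,-0.015],[0,0,0]],
    [1,[0,0,-0.02],[0,0,0]],
    [1,[0,0,-0.02],[0,0,0]],
    [1,[0,0,-0.02],[0,0,0]],
    [1,[0,0,-0.015],[0,0,0]],
    [1,[0,0,-0.005],[0,0,0]],
    [1,[0,0,0],[0,0,0]],
    [1,[0,0,0],[0,0,0]],
  ],
)

```text
time_s: 6.37
eef_pos: [584.5, -107.3, 138.7]
ee_rot: [-0.0, 0.632, 0.775, -0.0]
force: [0.2, 0.6, -2.8]
grip_width: 0.575
grip_force: 40.7
```

```bash
python3 -c "
from h import *
go('A',110);go('C',110); wl()"
```

```text
A tool shift [-2.   1.1 -2.6] eef [ 584.5 -107.3  138.7] yaw 1.772 tilt [-0.0009  0.0004] j6 -0.58 F [ 0.2  0.6 -2.8] grip 0.575 40.721681790892035 t 6.3667
C tool shift [342.9  -5.7  -2.4] eef [ 584.5 -107.3  138.7] yaw 1.772 tilt [-0.0009  0.0004] j6 -0.58 F [ 0.2  0.6 -2.8] grip 0.575 40.721681790892035 t 6.3667
lid(tool) [243, 327, 156, 122, 14601] [ 10.5   0.4 -59.6] circ [5.2 0.5] [  9.3   0.5 -59. ] [29.4 40.8  5.4]
lid(tool) [16, 381, 70, 58, 2550] [ -89.5 -165.    48.6] circ [ -93.2 -162.6] [ -92.5 -163.3   48.8] [43.5 42.8  4.2]
```

Call:
servo_tool(
  commands=[
    [1,[0.01,0,0],[0,0,0]],
    [1,[0.02,-0.001,0],[0,0,0]],
    [1,[0.025,-0.001,0],[0,0,0]],
    [1,[0.025,-0.001,0],[0,0,0]],
    [1,[0.025,-0.001,0],[0,0,0]],
    [1,[0.025,-0.001,0],[0,0,0]],
    [1,[0.025,-0.001,0],[0,0,0]],
    [1,[0.025,0,0],[0,0,0]],
    [1,[0.025,0,0],[0,0,0]],
    [1,[0.025,0,0],[0,0,0]],
  ],
)

```text
time_s: 7.25
eef_pos: [531.8, 118.5, 138.5]
ee_rot: [-0.001, 0.632, 0.775, -0.0]
force: [-0.1, 0.7, -3.2]
grip_width: 0.576
grip_force: 40.7
```

Call:
servo_tool(
  commands=[
    [1,[0.025,0,0],[0,0,0]],
    [1,[0.025,0,0],[0,0,0]],
    [1,[0.025,0,0],[0,0,0]],
    [1,[0.02,0,0],[0,0,0]],
    [1,[0.012,0,0],[0,0,0]],
    [1,[0.005,0,0],[0,0,0]],
    [1,[0,0,0],[0,0,0]],
    [1,[0,0,0],[0,0,0]],
    [1,[0,0,0],[0,0,0]],
    [1,[0,0,0],[0,0,0]],
  ],
)

```text
time_s: 8.08
eef_pos: [510.9, 225.6, 139.3]
ee_rot: [0.0, 0.633, 0.774, -0.0]
force: [-0.3, -0.3, -2.2]
grip_width: 0.574
grip_force: 40.7
```

```bash
python3 -c "
from h import *
go('C',59); c=wl();save('w2.png',c['pixels'])"
```

```text
C tool shift [ 2.  -0.2 49. ] eef [510.9 225.6 139.3] yaw 1.771 tilt [-0.0001 -0.0002] j6 0.01 F [-0.3 -0.3 -2.2] grip 0.574 40.71550481021404 t 8.0833
lid(tool) [259, 99, 133, 80, 2736] [68.9  2.  -9.9] circ [77.4  2.1] [72.5  1.7 -9.9] [25.6 42.9  4.9]
lid(tool) [242, 327, 159, 122, 14631] [ 10.2   0.4 -59.6] circ [5.8 0.4] [  8.9   0.4 -59.1] [30.1 42.1  5.5]
```

View pics/w2.png

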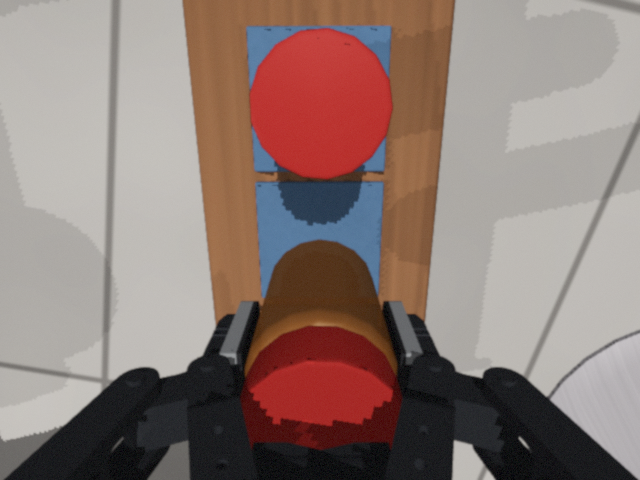

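Call:
servo_tool(
  commands=[
    [1,[0.001,0,0.01],[0,0,0]],
    [1,[0,0,0.012],[0,0,0]],
    [1,[0,0,0.01],[0,0,0]],
    [1,[0,0,0.007],[0,0,0]],
    [1,[0,0,0.004],[0,0,0]],
    [1,[0,0,0.003],[0,0,0]],
    [1,[0,0,0.002],[0,0,0]],
    [1,[0,0,0],[0,0,0]],
    [1,[0,0,0],[0,0,0]],
    [1,[0,0,0],[0,0,0]],
  ],
)

```text
time_s: 8.97
eef_pos: [510.6, 227.5, 91.7]
ee_rot: [0.0, 0.632, 0.775, 0.0]
force: [-0.5, 0.5, -2.8]
grip_width: 0.57
grip_force: 40.7
```

```bash
python3 -c "
from h import *
go('C',59)"
```

```text
C tool shift [ 0.1 -0.3  1.4] eef [510.6 227.5  91.7] yaw 1.772 tilt [0.0007 0.0002] j6 0.01 F [-0.5  0.5 -2.8] grip 0.57 40.7449050899595 t 8.9667
```

Not yet in contact (force still carries the jar's weight). Ease down further until it bears.

Call:
servo_tool(
  commands=[
    [1,[0,0,0.001],[0,0,0]],
    [1,[0,0,0.001],[0,0,0]],
    [1,[0,0,0],[0,0,0]],
    [1,[0,0,0],[0,0,0]],
  ],
)

```text
time_s: 9.3
eef_pos: [510.4, 227.4, 89.3]
ee_rot: [-0.0, 0.632, 0.775, -0.0]
force: [-0.7, -0.0, -2.4]
grip_width: 0.576
grip_force: 40.9
```

Call:
servo_tool(
  commands=[
    [1,[0,0,0.0007],[0,0,0]],
    [1,[0,0,0],[0,0,0]],
    [1,[0,0,0],[0,0,0]],
  ],
)

```text
time_s: 9.55
eef_pos: [510.4, 227.5, 89.2]
ee_rot: [0.0, 0.632, 0.775, 0.0]
force: [-3.5, -0.8, 5.9]
grip_width: 0.575
grip_force: 41.3
```

Call:
servo_tool(
  commands=[
    [-0.3,[0,0,0],[0,0,0]],
    [-0.6,[0,0,0],[0,0,0]],
    [-1,[0,0,0],[0,0,0]],
    [-1,[0,0,0],[0,0,0]],
    [-1,[0,0,0],[0,0,0]],
    [-1,[0,0,0],[0,0,0]],
  ],
)

```text
time_s: 10.05
eef_pos: [510.4, 227.4, 88.5]
ee_rot: [-0.0, 0.632, 0.775, 0.0]
force: [-0.8, 0.3, 0.2]
grip_width: 1.004
grip_force: 0.0
```

Call:
servo_tool(
  commands=[
    [-1,[0,0,-0.01],[0,0,0]],
    [-1,[0,0,-0.02],[0,0,0]],
    [-1,[0,0,-0.02],[0,0,0]],
    [-1,[0,0,-0.02],[0,0,0]],
    [-1,[0,0,-0.02],[0,0,0]],
    [-1,[0,0,-0.02],[0,0,0]],
    [-1,[0,0,-0.02],[0,0,0]],
    [-1,[0,0,-0.01],[0,0,0]],
    [-1,[0,0,0],[0,0,0]],
    [-1,[0,0,0],[0,0,0]],
  ],
)

```text
time_s: 10.88
eef_pos: [510.3, 227.4, 228.4]
ee_rot: [0.0, 0.632, 0.775, 0.0]
force: [-0.2, -0.2, -0.6]
grip_width: 0.995
grip_force: 0.0
```

```bash
python3 -c "
from h import *
go('B',110)"
```

```text
B tool shift [-438.8 -156.7   87.1] eef [510.3 227.4 228.4] yaw 1.772 tilt [0. 0.] j6 0.01 F [-0.2 -0.2 -0.6] grip 0.995 0.0 t 10.8833
```

Call:
servo_tool(
  commands=[
    [-1,[-0.02,-0.007,0],[0,0,0]],
    [-1,[-0.025,-0.009,0],[0,0,0]],
    [-1,[-0.025,-0.009,0],[0,0,0]],
    [-1,[-0.025,-0.009,0],[0,0,0]],
    [-1,[-0.025,-0.009,0],[0,0,0]],
    [-1,[-0.025,-0.009,0],[0,0,0]],
    [-1,[-0.025,-0.009,0],[0,0,0]],
    [-1,[-0.025,-0.009,0],[0,0,0]],
    [-1,[-0.025,-0.009,0],[0,0,0]],
    [-1,[-0.025,-0.009,0],[0,0,0]],
  ],
)

```text
time_s: 11.72
eef_pos: [472.2, -31.2, 227.2]
ee_rot: [-0.001, 0.632, 0.775, -0.0]
force: [1.3, -0.9, 0.5]
grip_width: 0.996
grip_force: 0.0
```

Call:
servo_tool(
  commands=[
    [-1,[-0.025,-0.009,0],[0,0,0]],
    [-1,[-0.025,-0.009,0],[0,0,0]],
    [-1,[-0.025,-0.009,0],[0,0,0]],
    [-1,[-0.025,-0.009,0],[0,0,0]],
    [-1,[-0.025,-0.009,0],[0,0,0]],
    [-1,[-0.025,-0.009,0],[0,0,0]],
    [-1,[-0.025,-0.009,0.01],[0,0,0]],
    [-1,[-0.019,-0.006,0.02],[0,0,0]],
    [-1,[0,0,0.02],[0,0,0]],
    [-1,[0,0,0.01],[0,0,0]],
  ],
)

```text
time_s: 12.55
eef_pos: [442.9, -234.0, 165.1]
ee_rot: [-0.003, 0.633, 0.774, 0.0]
force: [0.3, 0.5, -0.5]
grip_width: 0.999
grip_force: 0.0
```

Call:
servo_tool(
  commands=[
    [-1,[0,0,0],[0,0,0]],
    [-1,[0,0,0],[0,0,0]],
    [-1,[0,0,0],[0,0,0]],
  ],
)

```text
time_s: 12.8
eef_pos: [444.8, -233.8, 169.4]
ee_rot: [0.001, 0.632, 0.775, -0.0]
force: [-0.9, -0.2, 0.2]
grip_width: 0.999
grip_force: 0.0
```

Run:
```python
from h import *
go('B',0); c=wl();save('w3.png',c['pixels'])
c=capture("top"); W=cloud(c); hsv=cv2.cvtColor(c["pixels"],cv2.COLOR_RGB2HSV).astype(int); Z=W[...,2]
m=((hsv[...,0]<5)|(hsv[...,0]>174))&(hsv[...,1]>190)&(hsv[...,2]>60)&(abs(Z-149)<5)
k,l,st,_=cv2.connectedComponentsWithStats(m.astype(np.uint8))
for i in range(1,k):
    if st[i,4]>60: p=W[l==i]; print(st[i],np.nanmedian(p[:,2]),cv2.minEnclosingCircle(p[:,:2].astype(np.float32)))
```

```text
B tool shift [  0.2  -0.4 138.1] eef [ 444.8 -233.8  169.4] yaw 1.773 tilt [ 0.0009 -0.0008] j6 -0.92 F [-0.9 -0.2  0.2] grip 0.999 0.0 t 12.8
lid(tool) [282, 205, 73, 76, 3894] [ 2.8 -1.  79.3] circ [ 2.7 -1.3] [ 2.6 -1.2 79.6] [44.7 43.4  5.3]
[185 200  22  23 157] 147.62096412925715 ((512.5123901367188, 221.16197204589844), 21.75130844116211)
[140 209  23  20 114] 147.29466024405474 ((497.2707214355469, 300.67022705078125), 20.903690338134766)
```

View pics/w3.png

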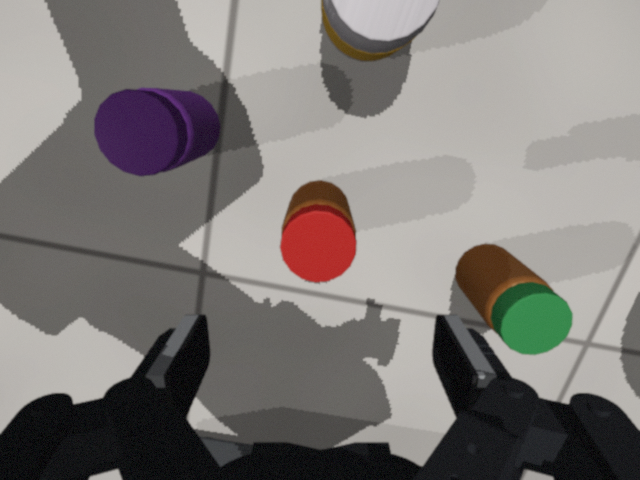

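Wrist view: red jar B at (319,243) between the fingers, with green (532,318) and purple (150,130) well clear. Descend and grip.

Call:
servo_tool(
  commands=[
    [-1,[0.0015,-0.001,0.01],[0,0,0]],
    [-1,[0,0,0.02],[0,0,0]],
    [-1,[0,0,0.02],[0,0,0]],
    [-1,[0,0,0.02],[0,0,0]],
    [-1,[0,0,0.02],[0,0,0]],
    [-1,[0,0,0.02],[0,0,0]],
    [-1,[0,0,0.018],[0,0,0]],
    [-1,[0,0,0.009],[0,0,0]],
    [-1,[0,0,0],[0,0,0]],
    [-1,[0,0,0],[0,0,0]],
  ],
)

```text
time_s: 13.73
eef_pos: [443.5, -233.0, 32.3]
ee_rot: [0.0, 0.632, 0.775, -0.0]
force: [-0.1, 0.7, 0.4]
grip_width: 1.001
grip_force: 0.0
```

Call:
servo_tool(
  commands=[
    [1,[0,0,0],[0,0,0]],
    [1,[0,0,0],[0,0,0]],
    [1,[0,0,0],[0,0,0]],
    [1,[0,0,0],[0,0,0]],
    [1,[0,0,0],[0,0,0]],
    [1,[0,0,0],[0,0,0]],
    [1,[0,0,0],[0,0,0]],
    [1,[0,0,0],[0,0,0]],
    [1,[0,0,0],[0,0,0]],
    [1,[0,0,0],[0,0,0]],
  ],
  squeeze=40,
)

```text
time_s: 14.57
eef_pos: [443.5, -233.1, 32.6]
ee_rot: [0.001, 0.632, 0.775, -0.0]
force: [-1.6, -0.1, 6.3]
grip_width: 0.574
grip_force: 41.3
```

Run:
```python
from h import *
go('B',0); wl()
c=capture("top"); W=cloud(c); Z=W[...,2]
m=(abs(Z-149)<5)&(W[...,1]>150)&(W[...,1]<350)&(W[...,0]>450)&(W[...,0]<560)
k,l,st,_=cv2.connectedComponentsWithStats(m.astype(np.uint8))
for i in range(1,k):
    if st[i,4]>60: p=W[l==i]; print(st[i],np.nanmedian(p[:,2]),p.mean(0),cv2.minEnclosingCircle(p[:,:2].astype(np.float32)))
```

```text
B tool shift [-0.9  0.9  1.3] eef [ 443.5 -233.1   32.6] yaw 1.772 tilt [ 0.0011 -0.001 ] j6 -0.92 F [-1.6 -0.1  6.3] grip 0.574 41.285910989390686 t 14.5667
lid(tool) [241, 321, 160, 127, 14092] [  9.    0.5 -57.3] circ [4.1 0.4] [  8.5   0.5 -56.6] [32.1 43.6  5.2]
[181 200  26  26 510] 147.51215966587114 [511.62459364 224.7543448  147.54835649] ((511.90716552734375, 224.9291229248047), 23.745681762695312)
[137 208  26  26 516] 147.66238817061014 [495.65611039 303.81265173 147.57456564] ((496.09417724609375, 303.840576171875), 23.442760467529297)
```

Call:
servo_tool(
  commands=[
    [1,[0,0,-0.005],[0,0,0]],
    [1,[0,0,-0.01],[0,0,0]],
    [1,[0,0,-0.015],[0,0,0]],
    [1,[0,0,-0.02],[0,0,0]],
    [1,[0,0,-0.02],[0,0,0]],
    [1,[0,0,-0.02],[0,0,0]],
    [1,[0,0,-0.015],[0,0,0]],
    [1,[0,0,-0.005],[0,0,0]],
    [1,[0,0,0],[0,0,0]],
    [1,[0,0,0],[0,0,0]],
  ],
)

```text
time_s: 15.5
eef_pos: [442.8, -232.6, 141.2]
ee_rot: [-0.0, 0.632, 0.775, 0.0]
force: [0.6, 0.2, -2.3]
grip_width: 0.569
grip_force: 42.0
```

Run:
```python
from h import *
go('B',110);go('D',110); wl()
```

```text
B tool shift [-1.5  1.4 -0.1] eef [ 442.8 -232.6  141.2] yaw 1.772 tilt [-0.0005  0.0004] j6 -0.92 F [ 0.6  0.2 -2.3] grip 0.569 41.98475735436659 t 15.5
D tool shift [357.3 158.2   0. ] eef [ 442.8 -232.6  141.2] yaw 1.772 tilt [-0.0005  0.0004] j6 -0.92 F [ 0.6  0.2 -2.3] grip 0.569 41.98475735436659 t 15.5
lid(tool) [241, 321, 160, 128, 14552] [  9.    0.6 -57.3] circ [3.7 0.4] [  8.2   0.5 -56.6] [33.1 43.3  5.2]
```

Call:
servo_tool(
  commands=[
    [1,[0.01,0.004,0],[0,0,0]],
    [1,[0.02,0.009,0],[0,0,0]],
    [1,[0.025,0.011,0],[0,0,0]],
    [1,[0.025,0.011,0],[0,0,0]],
    [1,[0.025,0.011,0],[0,0,0]],
    [1,[0.025,0.011,0],[0,0,0]],
    [1,[0.025,0.011,0],[0,0,0]],
    [1,[0.025,0.011,0],[0,0,0]],
    [1,[0.025,0.011,0],[0,0,0]],
    [1,[0.025,0.011,0],[0,0,0]],
  ],
)

```text
time_s: 16.38
eef_pos: [495.5, 14.9, 140.8]
ee_rot: [-0.001, 0.632, 0.775, -0.0]
force: [0.0, -0.0, -3.0]
grip_width: 0.572
grip_force: 42.0
```

Call:
servo_tool(
  commands=[
    [1,[0.025,0.011,0],[0,0,0]],
    [1,[0.025,0.011,0],[0,0,0]],
    [1,[0.025,0.011,0],[0,0,0]],
    [1,[0.025,0.011,0],[0,0,0]],
    [1,[0.015,0.008,0],[0,0,0]],
    [1,[0.008,0.005,0],[0,0,0]],
    [1,[0.002,0,0],[0,0,0]],
    [1,[0,0,0],[0,0,0]],
    [1,[0,0,0],[0,0,0]],
    [1,[0,0,0],[0,0,0]],
  ],
)

```text
time_s: 17.22
eef_pos: [526.7, 145.7, 141.5]
ee_rot: [-0.0, 0.633, 0.774, -0.0]
force: [0.6, 0.3, -3.3]
grip_width: 0.57
grip_force: 42.0
```

Run:
```python
from h import *
go('D',59)
s=sense();c=capture('wrist');save('w4.png',c['pixels'])
v,u=np.mgrid[0:480,0:640]; z=c['z_map'].astype(float)
P=np.stack([(u-c['cx'])/c['fx']*z,(v-c['cy'])/c['fy']*z,z,np.ones_like(z)],-1)@np.array(c['T_tool_cam']).T
P=P[...,:3]; Z=s["eef_pos"][2]-P[...,2]
h=cv2.cvtColor(c['pixels'],cv2.COLOR_RGB2HSV).astype(int)
def comps(m,lo):
    k,l,st,_=cv2.connectedComponentsWithStats(m.astype(np.uint8))
    for i in range(1,k):
        if st[i,4]>lo:
            p=P[l==i]; print(st[i].tolist(),"z",np.median(Z[l==i]).round(1),"circ",np.round([*cv2.minEnclosingCircle(p[:,:2].astype(np.float32))[0]],1),"min",np.percentile(p,.3,axis=0).round(1),"max",np.percentile(p,99.7,axis=0).round(1))
print("lids"); comps((abs(Z-149)<5)&(z>0),300)
print("tiles"); comps((abs(h[...,0]-107)<12)&(h[...,1]>90)&(abs(Z-58)<7),300)
c=capture("top"); W=cloud(c); h=cv2.cvtColor(c['pixels'],cv2.COLOR_RGB2HSV).astype(int)
```

```text
D tool shift [ 3.5  0.3 51.2] eef [526.7 145.7 141.5] yaw 1.771 tilt [-0.0003 -0.0002] j6 -0.14 F [ 0.6  0.3 -3.3] grip 0.57 41.968890846474096 t 17.2167
lids
[251, 27, 141, 150, 16407] z 149.1 circ [83.3  0.7] min [ 61.1 -21.7  -9.4] max [105.7  23.   -5.4]
[238, 264, 143, 57, 1324] z 149.6 circ [11.6 -4. ] min [  6.4 -30.5 -12.4] max [25.7 22.4 -2.5]
tiles
[248, 0, 145, 11, 1445] z 59.1 circ [131.4   0. ] min [128.6 -36.2  80.3] max [133.3  35.9  84.4]
[249, 24, 142, 57, 2279] z 59.2 circ [ 1.09e+02 -1.00e-01] min [ 97.6 -36.5  80.3] max [122.4  36.2  84.3]
[255, 129, 32, 39, 455] z 59.2 circ [ 59.9 -27.7] min [ 49.4 -36.2  80.5] max [ 69.8 -20.1  84. ]
[357, 137, 29, 31, 365] z 59.1 circ [58.  28.7] min [49.4 21.7 80.5] max [65.7 36.5 84.3]
[258, 179, 126, 114, 8766] z 59.2 circ [6.6 0.2] min [-25.2 -35.9  80.6] max [42.6 36.2 84.2]
```

View pics/w4.png

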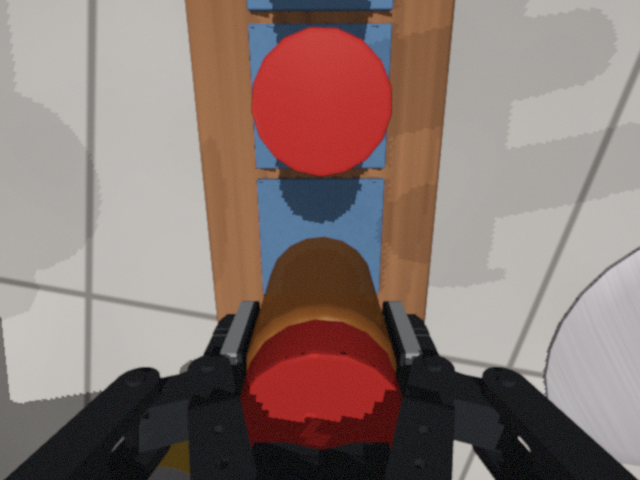

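Wrist view: the empty end tile shows at (320,230), and jar C stands upright on the centre tile at (322,100). The tile edges put the end tile's centre 5.8 mm ahead of the TCP, and the held jar about 1.5 mm ahead. So I'll shift +4 mm and lower.

Call:
servo_tool(
  commands=[
    [1,[0.004,0,0.01],[0,0,0]],
    [1,[0,0,0.012],[0,0,0]],
    [1,[0,0,0.01],[0,0,0]],
    [1,[0,0,0.007],[0,0,0]],
    [1,[0,0,0.004],[0,0,0]],
    [1,[0,0,0.003],[0,0,0]],
    [1,[0,0,0.002],[0,0,0]],
    [1,[0,0,0],[0,0,0]],
    [1,[0,0,0],[0,0,0]],
    [1,[0,0,0],[0,0,0]],
  ],
)

```text
time_s: 18.15
eef_pos: [526.3, 150.5, 94.0]
ee_rot: [0.0, 0.632, 0.775, 0.0]
force: [0.5, -0.0, -2.5]
grip_width: 0.569
grip_force: 42.0
```

Call:
servo_tool(
  commands=[
    [1,[0,0,0.001],[0,0,0]],
    [1,[0,0,0],[0,0,0]],
    [1,[0,0,0],[0,0,0]],
  ],
)

```text
time_s: 18.4
eef_pos: [526.1, 150.5, 92.7]
ee_rot: [0.0, 0.632, 0.775, 0.0]
force: [0.2, 0.3, -3.5]
grip_width: 0.577
grip_force: 42.0
```

Call:
servo_tool(
  commands=[
    [1,[0,0,0.0007],[0,0,0]],
    [1,[0,0,0],[0,0,0]],
    [1,[0,0,0],[0,0,0]],
  ],
)

```text
time_s: 18.65
eef_pos: [526.1, 150.5, 91.9]
ee_rot: [-0.0, 0.632, 0.775, -0.0]
force: [-0.3, -0.2, -2.9]
grip_width: 0.572
grip_force: 42.0
```

Call:
servo_tool(
  commands=[
    [1,[0,0,0.0004],[0,0,0]],
    [1,[0,0,0],[0,0,0]],
    [1,[0,0,0],[0,0,0]],
  ],
)

```text
time_s: 18.9
eef_pos: [526.1, 150.6, 91.7]
ee_rot: [0.0, 0.632, 0.775, 0.0]
force: [-0.5, -0.4, 0.5]
grip_width: 0.569
grip_force: 42.2
```

Contact. Release, rise and move clear.

Call:
servo_tool(
  commands=[
    [1,[0,0,0.0002],[0,0,0]],
    [-0.3,[0,0,0],[0,0,0]],
    [-0.6,[0,0,0],[0,0,0]],
    [-1,[0,0,0],[0,0,0]],
    [-1,[0,0,0],[0,0,0]],
    [-1,[0,0,0],[0,0,0]],
    [-1,[0,0,0],[0,0,0]],
  ],
)

```text
time_s: 19.48
eef_pos: [526.1, 150.5, 91.3]
ee_rot: [0.0, 0.632, 0.775, 0.0]
force: [-0.5, -0.2, 0.6]
grip_width: 0.998
grip_force: 0.0
```

Call:
servo_tool(
  commands=[
    [-1,[0,0,-0.01],[0,0,0]],
    [-1,[0,0,-0.02],[0,0,0]],
    [-1,[0,0,-0.02],[0,0,0]],
    [-1,[0,0,-0.02],[0,0,0]],
    [-1,[0,0,-0.02],[0,0,0]],
    [-1,[0,0,-0.02],[0,0,0]],
    [-1,[0,0,-0.02],[0,0,0]],
    [-1,[0,0,-0.01],[0,0,0]],
    [-1,[0,0,0],[0,0,0]],
    [-1,[0,0,0],[0,0,0]],
  ],
)

```text
time_s: 20.32
eef_pos: [526.0, 150.5, 231.1]
ee_rot: [0.0, 0.632, 0.775, 0.0]
force: [-1.1, 0.5, -0.9]
grip_width: 0.995
grip_force: 0.0
```

Call:
servo_tool(
  commands=[
    [-1,[-0.02,0,0],[0,0,0]],
    [-1,[-0.03,0,0],[0,0,0]],
    [-1,[-0.03,0,0],[0,0,0]],
    [-1,[-0.03,0,0],[0,0,0]],
    [-1,[-0.03,0,0],[0,0,0]],
    [-1,[-0.02,0,0],[0,0,0]],
    [-1,[0,0,0],[0,0,0]],
    [-1,[0,0,0],[0,0,0]],
    [-1,[0,0,0],[0,0,0]],
  ],
)

```text
time_s: 21.07
eef_pos: [557.7, -5.5, 230.4]
ee_rot: [-0.001, 0.632, 0.775, -0.0]
force: [-0.3, 0.2, -0.3]
grip_width: 0.998
grip_force: 0.0
```

Run:
```python
from h import *
c=capture("top"); W=cloud(c); Z=W[...,2]
a=c["pixels"][150:300,100:320]; c2=capture("scene"); b=c2["pixels"][80:240,300:460]
save("end.png",np.hstack([cv2.resize(a,(440,300)),cv2.resize(b,(300,300))]))
m=(abs(Z-149)<5)&(W[...,1]>100)&(W[...,1]<350)&(W[...,0]>450)&(W[...,0]<580)
k,l,st,_=cv2.connectedComponentsWithStats(m.astype(np.uint8))
for i in range(1,k):
    if st[i,4]>60:
        p=W[l==i]; q=p[:,:2].mean(0)-S; print(st[i].tolist(),np.nanmedian(p[:,2]).round(1),"shelf xy",q@[.9797,.2002],q@SY)
```

```text
[223, 191, 25, 26, 473] 147.5 shelf xy 1.3345797409178641 -79.15059251814655
[181, 200, 26, 25, 511] 147.5 shelf xy 0.9034469562699914 -2.8706858903621297
[137, 208, 26, 26, 518] 147.5 shelf xy 0.9322979900915856 77.6046546533159
```

View pics/end.png

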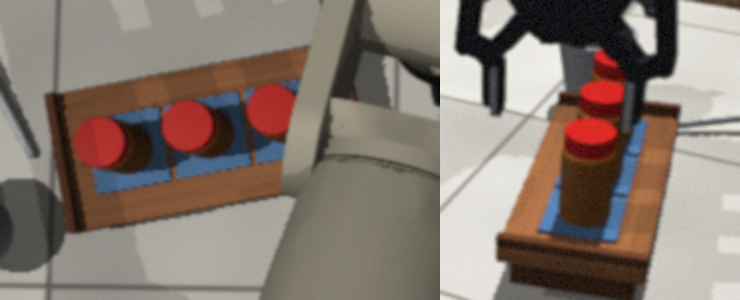

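All three jars stand upright in line, each within about 3 mm of its tile centre, and jar_0 hasn't moved. Handing in.

```bash
python3 -c "
from rig import *
print(finish_job())"
```

```text
the job is handed in; nothing more can be done
None
```

The job is handed in at about 21 s: both loose red-lidded jars stand upright on the two empty tiles, each within about 3 mm of centre by the cameras, and the jar already on the shelf did not move.

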